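Calibrate the laboratory balance

TASK

Calibrate the balance: on the terminal's sloped keypad press the long bar key and then the square key, one at a time, each fully in and let out again, and never the diamond key. Then set the largest of the three steel weights gently upright in the middle of the pan and let go of it, and with it standing there press the round key fully in and let it out. Leave the two smaller weights and the other things on the bench where they are.

Things in the scene. Friction and masses are not known exactly. Their poses are not given: they have to be found in the camera images.
- terminal: The weighing terminal, fixed: white and grey case 256 mm wide (y), 170 mm deep (x -100 to 70 mm), 190 mm tall, its front to the robot (-x at yaw 0). An upright display head stands behind the keypad, face at x = -10 mm; its upper part (z 148 to 190 mm) overhangs to x = -26 mm. Origin: underside, mid-width, 10 mm behind the display face.
- keypad (a point): Middle of the key row on the keypad's sloped surface; axes as the terminal's. The slope is 35 degrees from level, from z 30 mm at the front edge up to z 93 mm at the display face, 24 mm behind the row. Four grey keys in one row along y, 12 mm proud, 16 mm apart. There is no room for an upright tool: press square to the slope, the tool leaning back to the robot.
- key_bar_top (a point): The long bar key, 70 mm along the row by 26 mm, grey, second from the left. Its point is the middle of the key's top face: z square to the sloped face outward, y along the key row to the left, x up the slope. 
- key_bar (a joint): Travel of the long bar key: 0 = out, 0.006 m = fully pressed; springs back by itself, about 5 N to press fully.
- key_square_top (a point): The square key, 32 by 32 mm, grey, rightmost. Middle of its top face, axes as for the bar key.
- key_square (a joint): Travel of the square key: 0 = out, 0.006 m = fully pressed; springs back by itself, about 5 N to press fully.
- key_round_top (a point): The round key, 34 mm across, grey, leftmost in the row as seen from the robot. Middle of its top face, axes as for the bar key.
- key_round (a joint): Travel of the round key: 0 = out, 0.006 m = fully pressed; springs back by itself, about 5 N to press fully.
- key_diamond_top (a point): The diamond key, a 26 mm square turned 45 degrees (37 mm over its corners), not to be pressed, grey, third from the left. Middle of its top face, axes as for the bar key.
- key_diamond (a joint): Travel of the diamond key: 0 = out, 0.006 m = fully pressed; springs back by itself, about 5 N to press fully.
- scale: The weighing platform, fixed: white base 200 x 200 mm, top at z 54 mm, with a steel pan and a glass draught ring round the pan. Origin: underside, centre.
- pan (a point): Centre of the pan's top face, 72 mm above the bench, z up. The round steel pan is 124 mm across; the glass ring round it is 152 mm across inside, 160 mm outside, and its rim stands 24 mm above the pan.
- weight_large: The largest steel check weight, 38 mm across and 80 mm tall, 0.5 kg; plain cylinder for the lower 56 mm, then a neck and a knob; stands upright on the bench. Origin: centre of its underside, z up.
- weight_medium: The middle steel check weight, 29 mm across and 58 mm tall, 0.2 kg; plain cylinder for the lower 40 mm, then a neck and a knob; stands upright on the bench. Origin: centre of its underside, z up. Leave alone.
- weight_small: The smallest steel check weight, 23 mm across and 44 mm tall, 0.1 kg; plain cylinder for the lower 30 mm, then a neck and a knob; stands upright on the bench. Origin: centre of its underside, z up. Leave alone.
- reagent_bottle: Bystander: amber jar with a blue cap, 52 mm across, 115 mm tall, between terminal and platform. Origin: underside.
- beaker: Bystander: glass beaker, 76 mm across, 95 mm tall, left of the platform. Origin: underside.
- spoon: Bystander: steel measuring spoon 180 mm long lying flat, roughly along y, on the bench before the terminal. Origin: under its middle, x along it.
- tape_roll: Bystander: paper tape roll lying flat, 76 mm across, 25 mm high, right of the terminal. Origin: underside.

How it is judged:
By the outcome, as a careful person would: the job done as asked, in the order asked, and still so for the second after the job is handed in, with the robot touching nothing.
It also fails if it takes over 72 s, if anything falls off the work surface, if the arm or the gripper's body presses on something with over 40 N, if the wrist force passes 120 N, or if a joint passes its speed limit or range.

ROBOT

A 6-joint arm with a two-finger parallel gripper is mounted at the origin on the work surface. World frame = base frame: x ahead of the robot, y to its left, z up, the work surface at z = 0. Lengths are in m, angles in rad, forces in N, time in s.
With the tool pointing down it reaches from about 0.3 to 0.775 m from the base axis. Payload 14.6 kg.
Tool frame: the origin (TCP) lies at the very end of the fingers, on their centre line; the grasp point (between the pads) lies 19 mm behind it; z points along the fingers, y is the direction in which the jaws open and shut (so a half turn about z gives the same grasp; the last joint's range is limited). The gripper opens to 85 mm and grips with 20 to 120 N. Pads are 22 mm wide; open, the fingers measure 114 mm over their backs; the gripper's body (76 mm by 85 mm) begins 54 mm behind the grasp point. The pads swing forward as they close: fully open they stand 13 mm farther back than shut.
Start: joints at [1.146, 0.3, 1.521, -0, 1.321, -0.067], TCP at [0.193, 0.515, 0.231] pointing down, gripper open.
Joint ranges: [-3.03, 3.03], [-0.79, 2.21], [0.23, 2.52], [-1.04, 4.18], [0, 3.07], [-2.55, 2.55]. Speed limits (rad/s): [2.22, 2.22, 2.57, 3.14, 3.14, 3.14].

INTERFACE

Orientations are given as a unit quaternion [w, x, y, z].
In Python, from station import arm gives the robot as it stands.
- The arm moves only by the tool apply_moves, never from a script. Its argument "motion" is a list of rows, each a list of 6 numbers: the shift along the tool's x, y, z in cm, then the turn, a rotation vector about the tool's x, y, z in degrees. In form: [[tx, ty, tz, wx, wy, wz], ...]. A call has 1 to 20 rows; each row shifts and turns the commanded pose from where the row before left it, along the tool's axes as they then stand; what a row does not reach is not made up. A row lasts 1/12 s, in which the tool goes at most 41.7 mm and 7.16 degrees, less where a joint would pass 70% of its speed; a pose out of reach is approached as far as the arm can. A call is refused whole if a number of a shift passes 4.17 or a number of a turn 7.16, either way. A call with a gripper value outside its range is refused whole. "fingers" is the finger opening in cm, from 0 to 8.54, set as the call begins (left out, the last holds). The fingers move at their own pace and stop on an object; the grip force is fixed at half the most. Time passes only in rows, so rows that do not move let the fingers close. It gives the time, the measured TCP pose, the force and the opening at its end, in the units of the state.
- arm.observe(): the state, without advancing time (a new reading comes with each control period).
- arm.read_camera(name): name is "scene" or "top" or "wrist"; returns a dict with "img" (480x640x3 uint8, red, green, blue), "range_z" (480x640 float32, m along the optical axis (not along the pixel's ray), 0 where there is no reading), "fx", "fy", "cx", "cy" (pixels), "dist" ([k1, k2, p1, p2, k3] as OpenCV has them; the pictures are not rectified), "pose" (4x4, takes a point from camera to world coordinates); the wrist camera has in their place "tool_from_camera" (4x4, takes a point from camera to tool coordinates, whose origin is the TCP and whose axes are the flange's). Camera axes: x right, y down, z forward; pixel columns grow to the right and rows downward; lengths in m; the calibration is good to about 2 mm. A picture is of the moment at which its call begins: read the wrist's pose just before it.
- arm.sign_off(): hands the job in, once; it reports no verdict.
The state is a dict: "clock": time; "q": joint angles; "joint_velocities": joint speeds; "tau": joint torques, N m; "tool_pos": TCP position; "tcp_rot": TCP orientation; "wrist_force": force on the tool from outside, world axes, zero at the start; "wrist_torque": the same for the moment, N m; "grip_width": finger opening in m.
Only numpy, scipy, OpenCV 4.12 (cv2) and the standard library are available. Lean on these libraries where they do the work, as an engineer would, in place of code of your own. Each camera call takes 0.05 s, during which the arm holds its last target. There are 200 camera calls.

## Working session

There is one attempt and no reset: what is moved stays moved. The work goes in short steps, Python scripts to look and compute and a tool call to move; the robot and the scene stay as the last step left them, time stands still between calls to the robot, and variables do not carry over. Pictures are saved under pics/ and viewed, about 8 in all and at most 12, crops included, and the job is handed in when it is done.

Besides the shell and the picture viewer there is one more tool, called after ">>>" as name(argument=value, ...), one argument or row to a line, values as JSON. apply_moves: Moves the arm, as the interface text tells. Its arguments: {"type":"object","properties":{"motion":{"type":"array","items":{"type":"array","items":{"type":"number"}}},"fingers":{"type":"number"}},"required":["motion"]}

```bash
mkdir -p pics; ls; python3 - <<'E'
from station import arm
import cv2,numpy as np,pickle
s=arm.observe();print(s)
d={}
for n in ("scene","top"):
    c=arm.read_camera(n);d[n]=c
    print(n,c['fx'],c['fy'],c['cx'],c['cy'],c['dist'],np.round(c['pose'],3).tolist())
    cv2.imwrite(f'pics/{n}0.png',c['img'][:,:,::-1])
pickle.dump(d,open('cams0.pkl','wb'))
E
```

```text
pics
{'clock': 0.0, 'q': array([ 1.14639539e+00,  3.00496314e-01,  1.52156578e+00, -2.07992499e-06,
        1.32070010e+00, -6.65837598e-02]), 'joint_velocities': array([ 5.02490436e-04, -4.47030309e-04, -8.15593333e-04,  1.02437951e-03,
       -4.58445817e-04,  6.05268893e-05]), 'tau': array([-2.94506599e-04, -5.43503129e+01, -3.61801064e+01, -3.10258213e-05,
        3.97700787e-03,  1.38984223e-05]), 'tool_pos': array([0.19252791, 0.5149595 , 0.23071396]), 'tcp_rot': array([-1.41141742e-04,  1.77955404e-01,  9.84038379e-01, -5.67482290e-04]), 'wrist_force': array([-0.99702891,  0.25126637,  0.37826947]), 'wrist_torque': array([-0.0162408 , -0.01442242, -0.02249997]), 'grip_width': 0.08533787557015096}
scene 544.5325180150394 544.5325180150394 330.91996730612937 243.57449971632192 [-0.13318792  0.          0.          0.          0.        ] [[-0.516, 0.7, -0.494, 1.184], [0.856, 0.415, -0.307, 0.414], [-0.01, -0.581, -0.814, 1.211], [0.0, 0.0, 0.0, 1.0]]
top 553.1786645029273 553.1786645029273 324.6084495212167 246.5868057631245 [-0.15056074  0.          0.          0.          0.        ] [[-0.025, -0.981, 0.193, 0.273], [-1.0, 0.026, 0.003, -0.014], [-0.008, -0.193, -0.981, 1.426], [0.0, 0.0, 0.0, 1.0]]
```

View pics/top0.png

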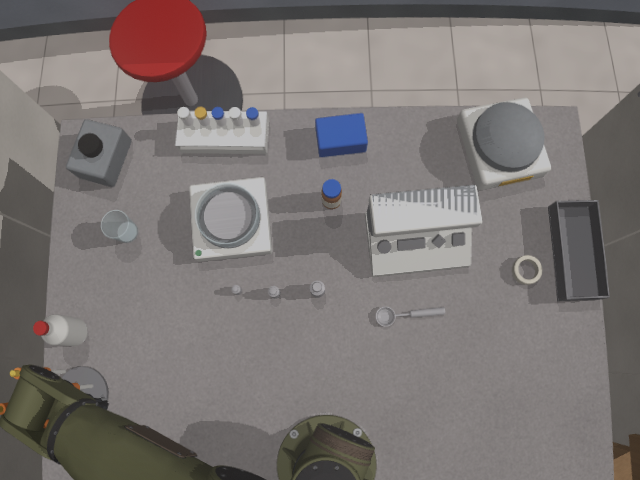

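View pics/scene0.png

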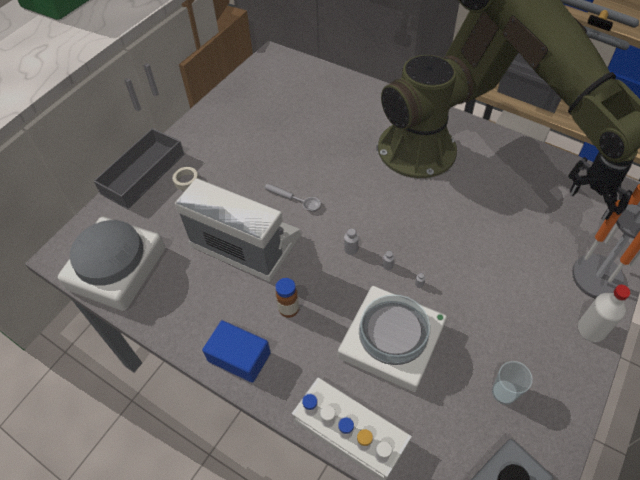

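Top view: keys from left to right are round (384,246), bar (411,244), diamond (438,240) and square (458,239). The weights are at (317,288) large, (274,292) medium and (236,290) small, and the pan is at (228,216). The scene view confirms this layout. Next I'll measure.

```bash
cat > h.py <<'E'
import numpy as np,cv2,pickle
from scipy.spatial.transform import Rotation as R
def K(c): return np.array([[c['fx'],0,c['cx']],[0,c['fy'],c['cy']],[0,0,1.]])
def rays(c,uv):
    n=cv2.undistortPoints(np.float64(uv).reshape(-1,1,2),K(c),np.float64(c['dist'])).reshape(-1,2)
    return np.c_[n,np.ones(len(n))]
def cloud(c,uv,pose=None):
    P=c['pose'] if pose is None else pose
    uv=np.asarray(uv).reshape(-1,2); z=c['range_z'][uv[:,1].astype(int),uv[:,0].astype(int)]
    p=rays(c,uv)*z[:,None]; return p@P[:3,:3].T+P[:3,3]
def onplane(c,uv,z,pose=None):
    P=c['pose'] if pose is None else pose
    d=rays(c,uv)@P[:3,:3].T; o=P[:3,3]; return o+d*((z-o[2])/d[:,2])[:,None]
def toolT(s):
    q=s['tcp_rot'];T=np.eye(4);T[:3,:3]=R.from_quat([q[1],q[2],q[3],q[0]]).as_matrix();T[:3,3]=s['tool_pos'];return T
E
python3 - <<'E'
from h import *
d=pickle.load(open('cams0.pkl','rb'));c=d['top'];im=c['img']
g=cv2.cvtColor(im,cv2.COLOR_RGB2GRAY)
x0,y0,x1,y1=372,230,470,262
m=np.zeros_like(g);m[y0:y1,x0:x1]=(g[y0:y1,x0:x1]<115)*255
n,l,st,ce=cv2.connectedComponentsWithStats(m)
for i in range(1,n):
    if st[i,4]>60:
        v,u=np.where(l==i);p=cloud(c,np.c_[u,v]);print(st[i],ce[i].round(1),np.median(p,0).round(4), ((p.min(0)+p.max(0))/2).round(4))
# keypad slope plane: light pixels
v,u=np.where(g[232:272,372:468]>150);p=cloud(c,np.c_[u+372,v+232]);
ok=(p[:,2]>.03)&(p[:,2]<.095);p=p[ok];A=np.c_[p[:,:2],np.ones(len(p))]
for _ in range(4):
    co=np.linalg.lstsq(A,p[:,2],rcond=None)[0];e=abs(A@co-p[:,2]);k=e<.004;A=A[k];p=p[k]
print('plane',co,len(p),'slope',np.degrees(np.arctan(np.hypot(*co[:2]))),'yaw',np.degrees(np.arctan2(co[1],co[0])))
# pan, weights : depth cloud
V,U=np.mgrid[0:480,0:640];P=cloud(c,np.c_[U.ravel(),V.ravel()]).reshape(480,640,3)
for n,(a,b,w),zt,h in(('L',(317,288,13),.08,.019),('M',(274,292,10),.058,.0145),('S',(236,290,9),.044,.0115)):
    q=P[b-w:b+w,a-w:a+w].reshape(-1,3);q=q[(q[:,2]>.012)];t=q[q[:,2]>q[:,2].max()-.008]
    print(n,q.max(0).round(3),'top mean',t.mean(0).round(4),len(t))
q=P[180:255,190:268].reshape(-1,3)
r=q[(q[:,2]>.088)];print('ring',len(r),((r.min(0)+r.max(0))/2).round(4),r.min(0).round(3),r.max(0).round(3))
r=q[(q[:,2]>.048)&(q[:,2]<.06)];(cx,cy),wh,an=cv2.minAreaRect(r[:,:2].astype(np.float32));print('base',cx,cy,wh,an)
cv2.imwrite('pics/keys.png',np.vstack([cv2.resize(im[180:280,180:340,::-1],None,fx=4,fy=3,interpolation=2)[:300],cv2.resize(im[200:275,360:490,::-1],(640,300),interpolation=2)]))
# scene camera weights
c=d['scene'];P=cloud(c,np.c_[U.ravel(),V.ravel()]).reshape(480,640,3)
for n,(a,b,w) in(('L',(352,240,14)),('M',(390,260,11)),('S',(421,280,9))):
    q=P[b-w:b+w,a-w:a+w].reshape(-1,3);q=q[(q[:,2]>.015)];t=q[q[:,2]>q[:,2].max()-.008];print(n,t.mean(0).round(4),q.max(0).round(3),q.min(0).round(3),len(t))
q=P[285:385,335:450].reshape(-1,3);r=q[(q[:,2]>.09)];print('ring s',((r.min(0)+r.max(0))/2).round(4),r.min(0),r.max(0))
E
```

```text
[372 230  67   7 116] [399.7 232.7] [ 0.5487 -0.1826  0.1658] [ 0.5523 -0.201   0.1394]
[451 232  14  14 160] [457.2 238.9] [ 0.5467 -0.3399  0.0863] [ 0.4179 -0.1859  0.7454]
[432 234  13  14 110] [437.8 240.4] [ 0.5439 -0.291   0.087 ] [ 0.4166 -0.1608  0.7501]
[397 237  28  14 317] [410.3 243.3] [ 0.5385 -0.2214  0.087 ] [ 0.414  -0.1355  0.7453]
[377 239  14  14 151] [383.5 245.9] [ 0.533  -0.1548  0.0873] [ 0.5355 -0.1553  0.0844]
plane [ 0.69132273  0.05195849 -0.28668969] 1621 slope 34.73250684022794 yaw 4.298159632809117
L [0.457 0.03  1.426] top mean [ 0.2729 -0.014   1.4263] 3
M [0.448 0.136 0.064] top mean [0.4353 0.123  0.0599] 29
S [0.454 0.23  1.426] top mean [ 0.2729 -0.014   1.4263] 2
ring 436 [0.4895 0.151  0.7572] [ 0.273 -0.014  0.088] [0.706 0.316 1.426]
base 0.6264970302581787 0.23654288053512573 (0.1977613866329193, 0.2007584571838379) 2.207759141921997
L [1.1843 0.414  1.2111] [1.184 0.414 1.211] [ 0.422 -0.009  0.015] 4
M [1.1843 0.414  1.2111] [1.184 0.414 1.211] [0.423 0.108 0.015] 2
S [1.1843 0.414  1.2111] [1.184 0.414 1.211] [0.435 0.209 0.015] 1
ring s [0.865  0.2843 0.6505] [0.5455967  0.1546019  0.09000384] [1.18430611 0.41396605 1.21109569]
```

View pics/keys.png

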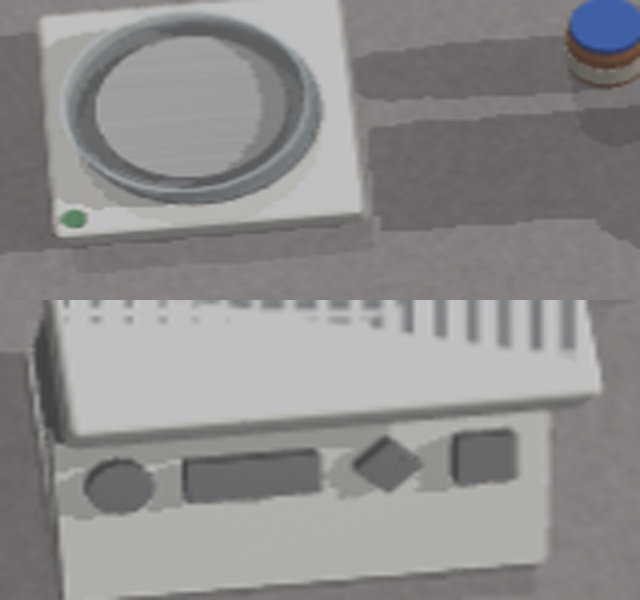

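>>> apply_moves(
  motion=[
    [-2.6,-3,0.2,0,0,0],
    [-2.6,-3,0.2,0,0,0],
    [-2.6,-3,0.2,0,0,0],
    [-2.6,-3,0.2,0,0,0],
    [-2.6,-3,0.2,0,0,0],
    [-2.6,-3,0.2,0,0,0],
    [-2.6,-3,0.2,0,0,0],
    [-2.6,-3,0.2,0,0,0],
    [-2.6,-3,0.2,0,0,0],
    [-2.6,-3,0.2,0,0,0],
    [-2.6,-3,0.2,0,0,0],
    [-2.6,-3,0.2,0,0,0],
    [-2.6,-3,0.2,0,0,0],
    [-2.6,-3,0.2,0,0,0],
    [-2.6,-3,0.2,0,0,0],
    [-2.6,-3,0.2,0,0,0],
    [-2.6,-3,0.2,0,0,0],
    [-2.6,-3,0.2,0,0,0],
    [-2.6,-3,0.2,0,0,0],
    [0,0,0,0,0,0],
  ],
  fingers=0,
)

```text
clock: 1.77
tool_pos: [0.4565, -0.1966, 0.1921]
tcp_rot: [-0.0, 0.18, 0.984, -0.0]
wrist_force: [-0.1, 0.5, -0.4]
grip_width: -0.0001
```

```bash
cat >> h.py <<'E'
YAW=np.radians(4.25)
def keyR():
    x=R.from_euler('z',YAW)*R.from_euler('y',-np.radians(35)); M=x.as_matrix()  # key axes: x up slope,y left,z normal
    return M
def delta(s,tgt,Rt):
    T=toolT(s);d=T[:3,:3].T@(np.asarray(tgt)-T[:3,3])*100
    w=np.degrees(R.from_matrix(T[:3,:3].T@Rt).as_rotvec())
    print('tcp',T[:3,3].round(4),'F',s['wrist_force'].round(2),'t',round(s['clock'],2),'shift cm',d.round(2),'rot deg',w.round(2))
E
cat > cfg.py <<'E'
from h import *
from station import arm
M=keyR()
Rp=np.c_[-M[:,0],M[:,1],-M[:,2]]  # tool: z into key, y along row
KEY={'round':np.array([.533,-.1548,.0868]),'bar':np.array([.5385,-.2214,.0868]),'square':np.array([.5467,-.3399,.0868])}
E
python3 - <<'E'
from cfg import *
print(M.round(3)); s=arm.observe();print(s['grip_width'])
delta(s,KEY['bar']+.12*M[:,2],Rp)
d=pickle.load(open('cams0.pkl','rb'))
V,U=np.mgrid[0:480,0:640]
for n,o in(('top',((317,288,14),(228,216,40))),('scene',((352,240,18),(393,330,55)))):
    c=d[n];P=cloud(c,np.c_[U.ravel(),V.ravel()]).reshape(480,640,3)
    (a,b,w),(a2,b2,w2)=o
    q=P[b-w:b+w,a-w:a+w].reshape(-1,3);q=q[(q[:,2]>.015)&(q[:,2]<.2)]
    t=q[q[:,2]>.07];print(n,'L knob',t.mean(0).round(4),len(t),'ext',q.min(0).round(4),q.max(0).round(4))
    q=P[b2-w2:b2+w2,a2-w2:a2+w2].reshape(-1,3);r=q[(q[:,2]>.086)&(q[:,2]<.11)];(x,y),rad=cv2.minEnclosingCircle(r[:,:2].astype(np.float32));print('ring',len(r),x,y,rad)
    r=q[(q[:,2]>.068)&(q[:,2]<.076)];print('pan',r.mean(0),((r.min(0)+r.max(0))/2))
E
```

```text
[[ 0.817 -0.074 -0.572]
 [ 0.061  0.997 -0.043]
 [ 0.574  0.     0.819]]
-5.637570228070545e-05
tcp [ 0.4565 -0.1966  0.1921] F [-0.08  0.5  -0.4 ] t 1.77 shift cm [-2.3  -2.33  0.7 ] rot deg [ -7.65 -34.49 -24.17]
top L knob [0.4383 0.0128 0.0799] 80 ext [ 0.4195 -0.0055  0.0223] [0.4573 0.0297 0.0859]
ring 446 0.6274740695953369 0.23518206179141998 0.08096957951784134
pan [0.62701244 0.23619073 0.07217532] [0.62618471 0.23511218 0.07201622]
scene L knob [0.4411 0.0124 0.0791] 70 ext [ 0.4217 -0.0089  0.015 ] [0.4598 0.0305 0.0861]
ring 590 0.6263770461082458 0.2348759025335312 0.08135554194450378
pan [0.62728281 0.23558905 0.07185001] [0.62729733 0.23663489 0.07199969]
```

>>> apply_moves(
  motion=[
    [-2.3,-2.33,0.7,0,0,0],
    [0,0,0,-1.09,-4.93,-3.45],
    [0,0,0,-1.09,-4.93,-3.45],
    [0,0,0,-1.09,-4.93,-3.45],
    [0,0,0,-1.09,-4.93,-3.45],
    [0,0,0,-1.09,-4.93,-3.45],
    [0,0,0,-1.09,-4.93,-3.45],
    [0,0,0,-1.09,-4.93,-3.45],
    [0,0,0,0,0,0],
    [0,0,0,0,0,0],
  ],
)

```text
clock: 2.6
tool_pos: [0.4855, -0.1994, 0.2044]
tcp_rot: [0.282, -0.021, 0.959, 0.0]
wrist_force: [-0.3, 0.2, 0.0]
grip_width: 0.0003
```

```bash
python3 - <<'E'
from cfg import *
s=arm.observe();print(s['q'].round(2));delta(s,KEY['bar'],Rp)
c=arm.read_camera('wrist');cv2.imwrite('pics/w1.png',c['img'][:,:,::-1]);print(c['tool_from_camera'].round(3))
pickle.dump((s,c),open('w1.pkl','wb'))
E
```

```text
[-0.61  0.05  1.98  0.52  0.7  -2.55]
tcp [ 0.4855 -0.1994  0.2044] F [-0.32  0.2   0.  ] t 2.6 shift cm [ 1.99 -2.27 12.73] rot deg [-1.63 -2.3  -1.22]
[[-0.    -0.962 -0.273  0.069]
 [ 1.     0.    -0.001  0.   ]
 [ 0.001 -0.273  0.962 -0.142]
 [ 0.     0.     0.     1.   ]]
```

View pics/w1.png

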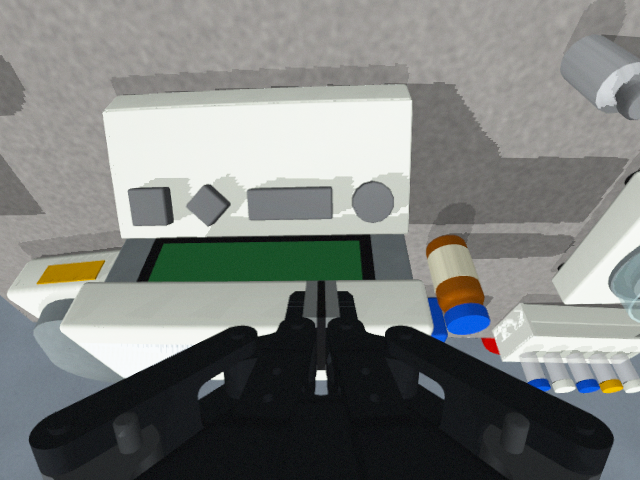

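Wrist view: square (151,206), diamond (208,205), bar (290,204), round (373,202). Joint 6 has hit its limit, so I need the half-turned grip. I'll also check the key positions from this picture.

>>> apply_moves(
  motion=[
    [0,0,0,0,0,7],
    [0,0,0,0,0,7],
    [0,0,0,0,0,7],
    [0,0,0,0,0,7],
    [0,0,0,0,0,7],
    [0,0,0,0,0,7],
    [0,0,0,0,0,7],
    [0,0,0,0,0,7],
    [0,0,0,0,0,7],
    [0,0,0,0,0,7],
    [0,0,0,0,0,7],
    [0,0,0,0,0,7],
    [0,0,0,0,0,7],
    [0,0,0,0,0,7],
    [0,0,0,0,0,7],
    [0,0,0,0,0,7],
    [0,0,0,0,0,7],
    [0,0,0,0,0,7],
    [0,0,0,0,0,7],
    [0,0,0,0,0,7],
  ],
)

```text
clock: 4.32
tool_pos: [0.4853, -0.2001, 0.2034]
tcp_rot: [0.095, 0.896, 0.345, 0.264]
wrist_force: [-0.2, -0.4, 0.4]
grip_width: -0.0002
```

>>> apply_moves(
  motion=[
    [0,0,0,0,0,7],
    [0,0,0,0,0,7],
    [0,0,0,0,0,7],
    [0,0,0,0,0,7],
    [0,0,0,0,0,7],
    [0,0,0,0,0,4],
    [0,0,0,0,0,0],
    [0,0,0,0,0,0],
  ],
)

```text
clock: 4.98
tool_pos: [0.4854, -0.2001, 0.2036]
tcp_rot: [0.002, 0.959, 0.03, 0.281]
wrist_force: [-0.0, 0.0, 0.2]
grip_width: 0.0
```

```bash
cat >>cfg.py <<'E'
Rp=np.c_[M[:,0],-M[:,1],-M[:,2]]  # half-turned
E
python3 - <<'E'
from cfg import *
s,c=pickle.load(open('w1.pkl','rb'));P=toolT(s)@c['tool_from_camera']
g=cv2.cvtColor(c['img'],cv2.COLOR_RGB2GRAY)
m=np.zeros_like(g);m[180:226,122:404]=(g[180:226,122:404]<135)*255
n,l,st,ce=cv2.connectedComponentsWithStats(m)
for i in range(1,n):
    if st[i,4]>150:
        v,u=np.where(l==i);p=cloud(c,np.c_[u,v],P);print(st[i],ce[i].round(1),np.median(p,0).round(4),onplane(c,[ce[i]],.0868,P).round(4))
s=arm.observe();print(s['q'].round(2));delta(s,KEY['bar']+.03*M[:,2],Rp)
E
```

```text
[ 352  181   42   42 1341] [372.6 201.3] [ 0.5303 -0.1573  0.0855] [[ 0.529  -0.1575  0.0868]]
[ 187  184   44   42 1056] [208.5 204.5] [ 0.5408 -0.2913  0.085 ] [[ 0.5391 -0.2904  0.0868]]
[ 128  187   46   39 1580] [150.8 205.7] [ 0.5446 -0.3405  0.0847] [[ 0.5427 -0.3394  0.0868]]
[ 247  186   86   34 2721] [290.1 202.9] [ 0.5354 -0.2236  0.0854] [[ 0.5341 -0.2235  0.0868]]
[-0.61  0.05  1.98  0.52  0.7   0.57]
tcp [ 0.4854 -0.2001  0.2036] F [-0.04  0.03  0.22] t 4.98 shift cm [-2.08  2.26  9.68] rot deg [ 1.6   2.38 -0.18]
```

```bash
cat >>cfg.py <<'E'
KEY={'round':np.array([.5317,-.156,.0863]),'bar':np.array([.537,-.2225,.0862]),'square':np.array([.5457,-.3402,.0859])}
E
python3 - <<'E'
from cfg import *
s=arm.observe();delta(s,KEY['bar']+.03*M[:,2],Rp)
E
```

```text
tcp [ 0.4854 -0.2001  0.2036] F [-0.04  0.03  0.22] t 4.98 shift cm [-2.25  2.36  9.65] rot deg [ 1.6   2.38 -0.18]
```

>>> apply_moves(
  motion=[
    [-2.25,2.36,0,0,0,0],
    [0,0,3.2,0,0,0],
    [0,0,3.2,0,0,0],
    [0,0,3.2,0,0,0],
    [0,0,0,1.6,2.38,-0.2],
    [0,0,0,0,0,0],
    [0,0,0,0,0,0],
  ],
)

```text
clock: 5.57
tool_pos: [0.5194, -0.2239, 0.1113]
tcp_rot: [-0.011, 0.953, 0.034, 0.3]
wrist_force: [-0.9, -0.4, 0.5]
grip_width: -0.0004
```

```bash
python3 - <<'E'
from cfg import *
s=arm.observe();delta(s,KEY['bar'],Rp)
E
```

```text
tcp [ 0.5194 -0.2239  0.1113] F [-0.93 -0.37  0.45] t 5.57 shift cm [ 0.01 -0.01  3.07] rot deg [ 0.05  0.04 -0.09]
```

>>> apply_moves(
  motion=[
    [0,0,1.4,0,0,0],
    [0,0,1.4,0,0,0],
    [0,0,0.2,0,0,0],
    [0,0,0.2,0,0,0],
    [0,0,0.2,0,0,0],
    [0,0,0.1,0,0,0],
    [0,0,0,0,0,0],
    [0,0,0,0,0,0],
  ],
)

```text
clock: 6.23
tool_pos: [0.5399, -0.2222, 0.0836]
tcp_rot: [-0.011, 0.953, 0.034, 0.301]
wrist_force: [-1.9, 0.3, 2.9]
grip_width: -0.0005
```

```bash
python3 - <<'E'
from cfg import *
s=arm.observe();delta(s,KEY['bar'],Rp);print(M.T@s['wrist_force'])
E
```

```text
tcp [ 0.5399 -0.2222  0.0836] F [-1.9   0.25  2.92] t 6.23 shift cm [-0.08  0.   -0.38] rot deg [ 0.06 -0.1  -0.12]
[0.14016881 0.39319039 3.47055654]
```

>>> apply_moves(
  motion=[
    [0,0,0.2,0,0,0],
    [0,0,0.1,0,0,0],
    [0,0,0,0,0,0],
    [0,0,0,0,0,0],
  ],
)

```text
clock: 6.57
tool_pos: [0.5411, -0.2222, 0.0821]
tcp_rot: [-0.011, 0.953, 0.034, 0.302]
wrist_force: [-31.1, 4.1, 30.7]
grip_width: 0.0
```

>>> apply_moves(
  motion=[
    [0,0,0.15,0,0,0],
    [0,0,0,0,0,0],
    [0,0,0,0,0,0],
  ],
)

```text
clock: 6.82
tool_pos: [0.5415, -0.2223, 0.0817]
tcp_rot: [-0.011, 0.953, 0.035, 0.302]
wrist_force: [-52.7, 6.7, 51.1]
grip_width: 0.0
```

>>> apply_moves(
  motion=[
    [0,0,-0.6,0,0,0],
    [0,0,-2.0,0,0,0],
    [0,0,-2.0,0,0,0],
    [0,3.9,0,0,0,0],
    [0,3.9,0,0,0,0],
    [0,3.9,0,0,0,0],
    [0,0,0,0,0,0],
    [0,0,0,0,0,0],
    [0,0,0,0,0,0],
  ],
)

```text
clock: 7.57
tool_pos: [0.5242, -0.3402, 0.1163]
tcp_rot: [-0.012, 0.953, 0.034, 0.301]
wrist_force: [-0.7, -0.6, 0.4]
grip_width: -0.0002
```

```bash
python3 - <<'E'
from cfg import *
s=arm.observe();delta(s,KEY['square'],Rp)
c=arm.read_camera('top')
cv2.imwrite('pics/t2.png',cv2.resize(c['img'][180:300,340:500,::-1],None,fx=4,fy=4))
E
```

```text
tcp [ 0.5242 -0.3402  0.1163] F [-0.69 -0.55  0.4 ] t 7.57 shift cm [0.01 0.16 3.73] rot deg [ 0.01 -0.03 -0.18]
```

View pics/t2.png

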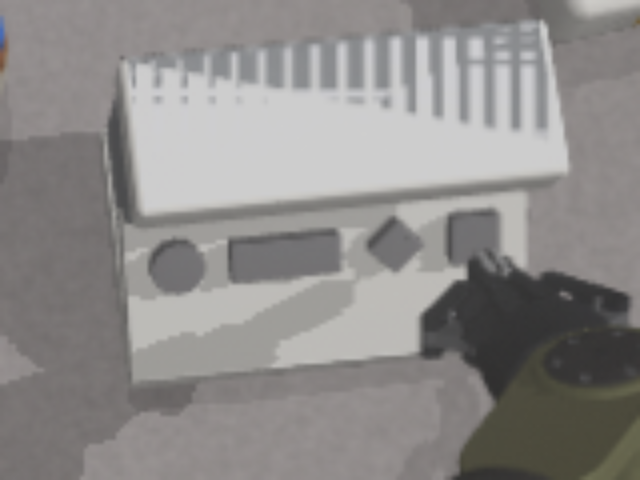

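The tip is just short of the square key (about 490,255 in the crop) and lined up with it. The other keys are all out.

>>> apply_moves(
  motion=[
    [0,0.16,1.7,0,0,0],
    [0,0,1.7,0,0,0],
    [0,0,0.3,0,0,0],
    [0,0,0.2,0,0,0],
    [0,0,0.2,0,0,0],
    [0,0,0.2,0,0,0],
    [0,0,0.05,0,0,0],
    [0,0,0,0,0,0],
    [0,0,0,0,0,0],
  ],
)

```text
clock: 8.37
tool_pos: [0.5492, -0.3401, 0.0821]
tcp_rot: [-0.011, 0.953, 0.034, 0.301]
wrist_force: [-8.2, 5.1, 8.3]
grip_width: -0.0001
```

>>> apply_moves(
  motion=[
    [0,0,0.1,0,0,0],
    [0,0,0,0,0,0],
    [0,0,0,0,0,0],
  ],
)

```text
clock: 8.62
tool_pos: [0.5495, -0.3401, 0.0819]
tcp_rot: [-0.011, 0.953, 0.035, 0.301]
wrist_force: [-21.3, 9.0, 19.0]
grip_width: -0.0002
```

```bash
python3 - <<'E'
from cfg import *
s=arm.observe();delta(s,KEY['square'],Rp);print(M.T@s['wrist_force'])
E
```

```text
tcp [ 0.5495 -0.3401  0.0819] F [-21.33   9.03  19.04] t 8.62 shift cm [-0.08 -0.02 -0.54] rot deg [-0.01 -0.11 -0.1 ]
[-5.96012028 10.58729211 27.41346796]
```

>>> apply_moves(
  motion=[
    [0,0,-0.6,0,0,0],
    [0,0,-2.0,0,0,0],
    [0,0,-4.0,0,0,0],
    [0,0,-4.0,0,0,0],
    [0,0,-4.0,0,0,0],
    [0,0,0,0,-7,0],
    [0,0,0,0,-7,0],
    [0,0,0,0,-7,0],
    [0,0,0,0,-7,0],
    [0,0,0,0,-7,0],
    [0,0,0,0,0,0],
    [0,0,0,0,0,0],
  ],
)

```text
clock: 9.62
tool_pos: [0.4671, -0.346, 0.1997]
tcp_rot: [-0.001, 0.999, 0.037, 0.001]
wrist_force: [0.3, 0.4, -0.7]
grip_width: -0.0002
```

```bash
cat >>cfg.py <<'E'
Rd=np.array([[1,0,0],[0,-1,0],[0,0,-1.]])
W=np.array([.439,.0125,0]);PAN=np.array([.627,.2355,.072])
E
python3 - <<'E'
from cfg import *
s=arm.observe();print(s['q'].round(2));delta(s,W+[-.03,0,.20],Rd)
E
```

```text
[-0.7   0.39  1.47  0.    1.28  0.79]
tcp [ 0.4671 -0.346   0.1997] F [ 0.29  0.38 -0.73] t 9.62 shift cm [ -3.17 -36.18  -0.  ] rot deg [-0.06 -0.16  4.21]
```

>>> apply_moves(
  motion=[
    [-0.3,-3.6,0,0,0,0],
    [-0.3,-3.6,0,0,0,0],
    [-0.3,-3.6,0,0,0,0],
    [-0.3,-3.6,0,0,0,0],
    [-0.3,-3.6,0,0,0,0],
    [-0.3,-3.6,0,0,0,0],
    [-0.3,-3.6,0,0,0,0],
    [-0.3,-3.6,0,0,0,0],
    [-0.3,-3.6,0,0,0,0],
    [-0.4,-3.7,0,0,0,0],
    [0,0,0,0,0,4.2],
    [0,0,0,0,0,0],
    [0,0,0,0,0,0],
  ],
  fingers=8.5,
)

```text
clock: 10.7
tool_pos: [0.4093, 0.0111, 0.2003]
tcp_rot: [-0.001, 1.0, 0.0, 0.002]
wrist_force: [0.6, 0.2, -0.4]
grip_width: 0.0849
```

```bash
python3 - <<'E'
from cfg import *
s=arm.observe();c=arm.read_camera('wrist');P=toolT(s)@c['tool_from_camera']
V,U=np.mgrid[0:480,0:640];X=cloud(c,np.c_[U.ravel(),V.ravel()],P)
k=(c['range_z'].ravel()>.02)&(np.hypot(X[:,0]-W[0],X[:,1]-W[1])<.04)
t=X[k&(X[:,2]>.072)&(X[:,2]<.09)];print('knob',len(t),t.mean(0),((t.min(0)+t.max(0))/2) if len(t) else 0)
b=X[k&(X[:,2]>.01)&(X[:,2]<.062)];print('body',b.min(0),b.max(0))
b=X[k&(X[:,2]>.052)&(X[:,2]<.062)];print('shoulder',len(b),(b.min(0)+b.max(0))/2,b.max(0)-b.min(0))
print(s['grip_width']);delta(s,W+[0,0,.12],Rd)
cv2.imwrite('pics/w3.png',c['img'][:,:,::-1])
E
```

```text
knob 746 [0.43999841 0.01259874 0.07904896] [0.43968145 0.01257612 0.07692168]
body [ 0.42075487 -0.00583689  0.01072646] [0.45860771 0.03125512 0.0602758 ]
shoulder 745 [0.43938426 0.01270912 0.05636502] [0.03725877 0.03709201 0.00782156]
0.08487677862378731
tcp [0.4093 0.0111 0.2003] F [ 0.56  0.18 -0.38] t 10.7 shift cm [ 2.94 -0.12  8.04] rot deg [-0.12 -0.18  0.  ]
```

View pics/w3.png

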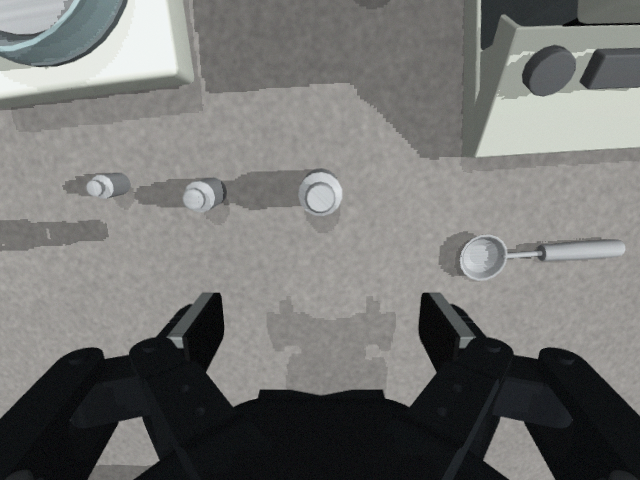

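The large weight is at (321,194), centred between the open pads, and its neighbours are well clear. Lining up and descending.

>>> apply_moves(
  motion=[
    [3.02,-0.16,0,-0.1,-0.2,0],
    [0,0,0,0,0,0],
    [0,0,4,0,0,0],
    [0,0,4,0,0,0],
    [0,0,3,0,0,0],
    [0,0,2,0,0,0],
    [0,0,2,0,0,0],
    [0,0,1.5,0,0,0],
    [0,0,1,0,0,0],
    [0,0,0.7,0,0,0],
    [0,0,0,0,0,0],
    [0,0,0,0,0,0],
  ],
)

```text
clock: 11.75
tool_pos: [0.4395, 0.0125, 0.0186]
tcp_rot: [0.0, 1.0, -0.001, -0.001]
wrist_force: [1.0, 0.5, 0.5]
grip_width: 0.085
```

>>> apply_moves(
  motion=[
    [0,0,0,0,0,0],
    [0,0,0,0,0,0],
    [0,0,0,0,0,0],
    [0,0,0,0,0,0],
    [0,0,0,0,0,0],
    [0,0,0,0,0,0],
    [0,0,0,0,0,0],
    [0,0,0,0,0,0],
    [0,0,0,0,0,0],
  ],
  fingers=3.2,
)

```text
clock: 12.5
tool_pos: [0.4396, 0.0129, 0.0188]
tcp_rot: [0.0, 1.0, -0.001, -0.001]
wrist_force: [-2.2, 0.6, 8.8]
grip_width: 0.0367
```

>>> apply_moves(
  motion=[
    [0,0,-0.3,0,0,0],
    [0,0,-0.7,0,0,0],
    [0,0,-1.5,0,0,0],
    [0,0,-2.5,0,0,0],
    [0,0,-3,0,0,0],
    [0,0,-3,0,0,0],
    [0,0,-2.5,0,0,0],
    [0,0,-1.0,0,0,0],
    [0,0,0,0,0,0],
    [0,0,0,0,0,0],
    [0,0,0,0,0,0],
  ],
)

```text
clock: 13.42
tool_pos: [0.4388, 0.0129, 0.1615]
tcp_rot: [0.0, 1.0, -0.001, -0.003]
wrist_force: [-0.2, -0.3, -4.0]
grip_width: 0.0368
```

```bash
python3 - <<'E'
from cfg import *
s=arm.observe();print(s['grip_width']);delta(s,PAN+[0,0,.0186+.05],Rd)
E
```

```text
0.03676409298302828
tcp [0.4388 0.0129 0.1615] F [-0.24 -0.33 -3.97] t 13.42 shift cm [ 18.79 -22.28   1.98] rot deg [ 0.03  0.3  -0.08]
```

>>> apply_moves(
  motion=[
    [0.6,-0.8,0,0,0.3,0],
    [1.2,-1.4,0,0,0,0],
    [1.7,-2,0,0,0,0],
    [1.8,-2.1,0,0,0,0],
    [1.8,-2.1,0,0,0,0],
    [1.8,-2.1,0,0,0,0],
    [1.8,-2.1,0,0,0,0],
    [1.8,-2.1,0,0,0,0],
    [1.8,-2.1,0,0,0,0],
    [1.8,-2.1,0,0,0,0],
    [1.2,-1.5,0,0,0,0],
    [0.9,-1.2,0,0,0,0],
    [0.6,-0.8,0,0,0,0],
    [0,0,0,0,0,0],
    [0,0,0,0,0,0],
    [0,0,0,0,0,0],
  ],
)

```text
clock: 14.75
tool_pos: [0.6275, 0.2365, 0.1624]
tcp_rot: [0.001, 1.0, -0.001, 0.001]
wrist_force: [-0.5, 0.3, -4.3]
grip_width: 0.0363
```

```bash
python3 - <<'E'
from cfg import *
s=arm.observe();print(s['grip_width']);delta(s,PAN+[0,0,.0188],Rd)
c=arm.read_camera('scene');cv2.imwrite('pics/s4.png',cv2.resize(c['img'][240:400,310:470,::-1],None,fx=3,fy=3))
V,U=np.mgrid[0:480,0:640];X=cloud(c,np.c_[U.ravel(),V.ravel()])
E
```

```text
0.03633033421631725
tcp [0.6275 0.2365 0.1624] F [-0.54  0.31 -4.35] t 14.75 shift cm [-0.06  0.09  7.16] rot deg [ 0.08 -0.07 -0.08]
```

View pics/s4.png

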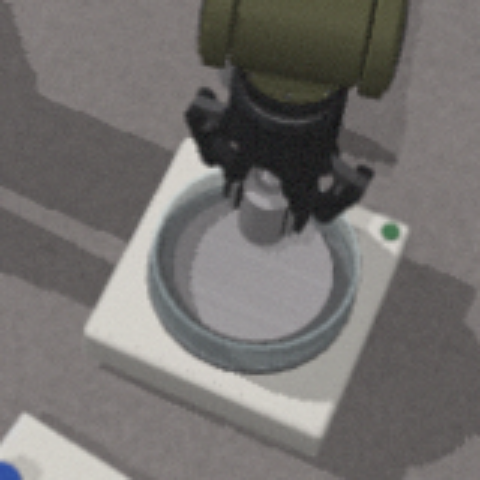

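The weight hangs upright over the pan at about (265,210) in the crop. Lowering, then creeping down.

>>> apply_moves(
  motion=[
    [-0.06,0.09,1,0,0,0],
    [0,0,1.7,0,0,0],
    [0,0,1.7,0,0,0],
    [0,0,1.2,0,0,0],
    [0,0,0.6,0,0,0],
    [0,0,0.3,0,0,0],
    [0,0,0.2,0,0,0],
    [0,0,0,0,0,0],
    [0,0,0,0,0,0],
    [0,0,0,0,0,0],
  ],
)

```text
clock: 15.63
tool_pos: [0.6279, 0.2358, 0.0974]
tcp_rot: [0.0, 1.0, -0.001, 0.002]
wrist_force: [-0.5, -0.3, -4.2]
grip_width: 0.0365
```

>>> apply_moves(
  motion=[
    [0,0,0.1,0,0,0],
    [0,0,0.1,0,0,0],
    [0,0,0,0,0,0],
    [0,0,0,0,0,0],
  ],
)

```text
clock: 15.97
tool_pos: [0.6275, 0.2357, 0.0945]
tcp_rot: [0.0, 1.0, -0.001, 0.001]
wrist_force: [-0.8, -0.2, -4.3]
grip_width: 0.0365
```

>>> apply_moves(
  motion=[
    [0,0,0.1,0,0,0],
    [0,0,0.05,0,0,0],
    [0,0,0,0,0,0],
    [0,0,0,0,0,0],
  ],
)

```text
clock: 16.3
tool_pos: [0.6276, 0.2357, 0.093]
tcp_rot: [0.0, 1.0, -0.001, 0.001]
wrist_force: [-0.1, -0.3, -5.1]
grip_width: 0.0362
```

>>> apply_moves(
  motion=[
    [0,0,0.05,0,0,0],
    [0,0,0.05,0,0,0],
    [0,0,0,0,0,0],
    [0,0,0,0,0,0],
  ],
)

```text
clock: 16.63
tool_pos: [0.6275, 0.2357, 0.092]
tcp_rot: [0.0, 1.0, -0.001, 0.001]
wrist_force: [0.4, 0.5, -4.8]
grip_width: 0.0367
```

>>> apply_moves(
  motion=[
    [0,0,0.05,0,0,0],
    [0,0,0.05,0,0,0],
    [0,0,0,0,0,0],
    [0,0,0,0,0,0],
  ],
)

```text
clock: 16.97
tool_pos: [0.6276, 0.2357, 0.091]
tcp_rot: [0.0, 1.0, -0.001, 0.001]
wrist_force: [-0.4, -0.2, -4.6]
grip_width: 0.0368
```

>>> apply_moves(
  motion=[
    [0,0,0.05,0,0,0],
    [0,0,0,0,0,0],
    [0,0,0,0,0,0],
  ],
)

```text
clock: 17.22
tool_pos: [0.6277, 0.2357, 0.091]
tcp_rot: [0.0, 1.0, -0.001, 0.002]
wrist_force: [-2.1, -1.1, 0.9]
grip_width: 0.0369
```

Contact: the force has swung from -4.6 to +0.9 N. Releasing.

>>> apply_moves(
  motion=[
    [0,0,0,0,0,0],
    [0,0,0,0,0,0],
    [0,0,0,0,0,0],
    [0,0,0,0,0,0],
    [0,0,0,0,0,0],
    [0,0,0,0,0,0],
    [0,0,-0.5,0,0,0],
    [0,0,-1,0,0,0],
    [0,0,-2,0,0,0],
    [0,0,-3,0,0,0],
    [0,0,-4,0,0,0],
    [0,0,-4,0,0,0],
    [0,0,0,0,0,0],
    [0,0,0,0,0,0],
  ],
  fingers=6.5,
)

```text
clock: 18.38
tool_pos: [0.6278, 0.2361, 0.2395]
tcp_rot: [-0.001, 1.0, -0.001, 0.004]
wrist_force: [-0.1, 0.1, -1.7]
grip_width: 0.065
```

```bash
python3 - <<'E'
from cfg import *
s=arm.observe();print(s['grip_width'],s['q'].round(2));delta(s,KEY['round']+.12*M[:,2],Rd)
c=arm.read_camera('wrist');P=toolT(s)@c['tool_from_camera'];cv2.imwrite('pics/w5.png',c['img'][:,:,::-1])
V,U=np.mgrid[0:480,0:640];X=cloud(c,np.c_[U.ravel(),V.ravel()],P);k=np.hypot(X[:,0]-PAN[0],X[:,1]-PAN[1])<.05
t=X[k&(X[:,2]>.144)&(X[:,2]<.165)];print('knob',len(t),t.mean(0))
E
```

```text
0.06502305938846756 [ 0.31  0.57  1.12 -0.    1.44  1.88]
tcp [0.6278 0.2361 0.2395] F [-0.1   0.11 -1.73] t 18.38 shift cm [-16.47  39.75   5.3 ] rot deg [-0.06 -0.49 -0.08]
knob 893 [0.62868849 0.23614423 0.15091854]
```

View pics/w5.png

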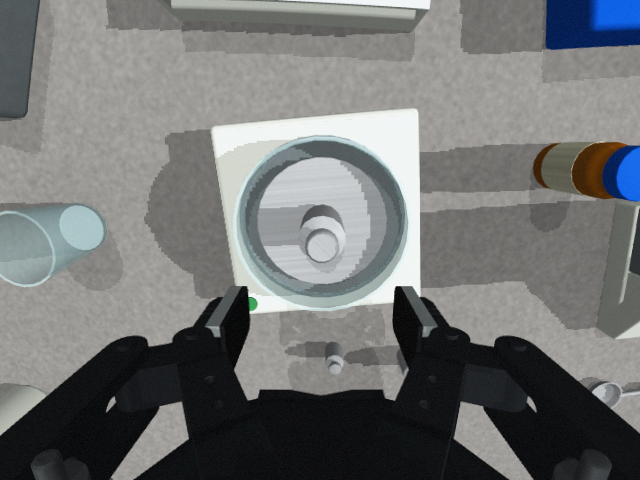

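The weight stands upright, centred in the pan (knob at 321,245, measured at 0.6287, 0.2361), and is released. On to the round key.

>>> apply_moves(
  motion=[
    [-1.5,3.6,0,0,0,0],
    [-1.5,3.6,0,0,0,0],
    [-1.5,3.6,0,0,0,0],
    [-1.5,3.6,0,0,0,0],
    [-1.5,3.6,0,0,0,0],
    [-1.5,3.6,0,0,0,0],
    [-1.5,3.6,0,0,0,0],
    [-1.5,3.6,0,0,0,0],
    [-1.5,3.6,0,0,0,0],
    [-1.5,3.6,0,0,0,0],
    [-1.5,3.7,0,0,0,0],
    [0,0,2.5,0,0,-4.2],
    [0,0,2.5,0,0,0],
    [0,0,0,0,7,0],
    [0,0,0,0,7,0],
    [0,0,0,0,7,0],
    [0,0,0,0,7,0],
    [0,0,0,0,7,0],
    [0,0,0,0,0,0],
    [0,0,0,0,0,0],
  ],
  fingers=0,
)

```text
clock: 20.1
tool_pos: [0.461, -0.1606, 0.1845]
tcp_rot: [-0.012, 0.956, 0.034, 0.292]
wrist_force: [0.2, -0.1, -0.4]
grip_width: -0.0003
```

```bash
python3 - <<'E'
from cfg import *
s=arm.observe();print(s['grip_width'],s['q'].round(2));delta(s,KEY['round']+.03*M[:,2],Rp)
E
```

```text
-0.00025883339724977564 [-0.59 -0.01  2.1   0.6   0.65  0.5 ]
tcp [ 0.461  -0.1606  0.1845] F [ 0.16 -0.14 -0.42] t 20.1 shift cm [0.33 0.07 9.1 ] rot deg [-0.03  0.96 -0.16]
```

>>> apply_moves(
  motion=[
    [0.33,0.07,3,0,0,0],
    [0,0,3,0,0,0],
    [0,0,3,0,0,0],
    [0,0,0,0,0.96,-0.16],
    [0,0,0,0,0,0],
    [0,0,0,0,0,0],
  ],
)

```text
clock: 20.6
tool_pos: [0.5157, -0.1568, 0.1126]
tcp_rot: [-0.012, 0.953, 0.037, 0.301]
wrist_force: [0.8, -0.1, -0.2]
grip_width: -0.0002
```

```bash
python3 - <<'E'
from cfg import *
s=arm.observe();delta(s,KEY['round'],Rp)
E
```

```text
tcp [ 0.5157 -0.1568  0.1126] F [ 0.8  -0.07 -0.21] t 20.6 shift cm [-0.21  0.05  3.07] rot deg [-0.11 -0.11  0.15]
```

>>> apply_moves(
  motion=[
    [-0.2,0.05,1.4,0,0,0],
    [0,0,1.4,0,0,0],
    [0,0,0.3,0,0,0],
    [0,0,0.2,0,0,0],
    [0,0,0.2,0,0,0],
    [0,0,0.2,0,0,0],
    [0,0,0.05,0,0,0],
    [0,0,0,0,0,0],
    [0,0,0,0,0,0],
  ],
)

```text
clock: 21.35
tool_pos: [0.5353, -0.1562, 0.0821]
tcp_rot: [-0.011, 0.952, 0.037, 0.303]
wrist_force: [-11.1, 0.7, 12.4]
grip_width: -0.0002
```

```bash
python3 - <<'E'
from cfg import *
s=arm.observe();delta(s,KEY['round'],Rp);print(M.T@s['wrist_force'])
E
```

```text
tcp [ 0.5353 -0.1562  0.0821] F [-11.06   0.7   12.36] t 21.35 shift cm [-0.05 -0.05 -0.54] rot deg [-0.02 -0.32  0.14]
[-1.90446374  1.51700037 16.41675443]
```

Pressed to the stop at 16 N. A small extra push to be sure, then release and retreat.

>>> apply_moves(
  motion=[
    [0,0,0.08,0,0,0],
    [0,0,0,0,0,0],
    [0,0,0,0,0,0],
    [0,0,-0.7,0,0,0],
    [0,0,-2,0,0,0],
    [0,0,-4,0,0,0],
    [0,0,-4,0,0,0],
    [0,0,-4,0,0,0],
    [0,0,0,0,0,0],
    [0,0,0,0,0,0],
    [0,0,0,0,0,0],
  ],
)

```text
clock: 22.27
tool_pos: [0.4511, -0.1626, 0.2004]
tcp_rot: [-0.011, 0.952, 0.036, 0.303]
wrist_force: [-0.4, -0.4, 0.3]
grip_width: -0.0002
```

```bash
python3 - <<'E'
from cfg import *
s=arm.observe();c0=pickle.load(open('cams0.pkl','rb'))['top'];c=arm.read_camera('top');print(s['clock'],s['wrist_force'])
V,U=np.mgrid[0:480,0:640];X=cloud(c,np.c_[U.ravel(),V.ravel()]);k=np.hypot(X[:,0]-PAN[0],X[:,1]-PAN[1])<.05
t=X[k&(X[:,2]>.144)&(X[:,2]<.165)];print('knob',len(t),t.mean(0))
cv2.imwrite('pics/t6.png',c['img'][:,:,::-1])
E
```

```text
22.2667 [-0.44852554 -0.44757766  0.27531612]
knob 90 [0.62682236 0.23430026 0.15164795]
```

View pics/t6.png

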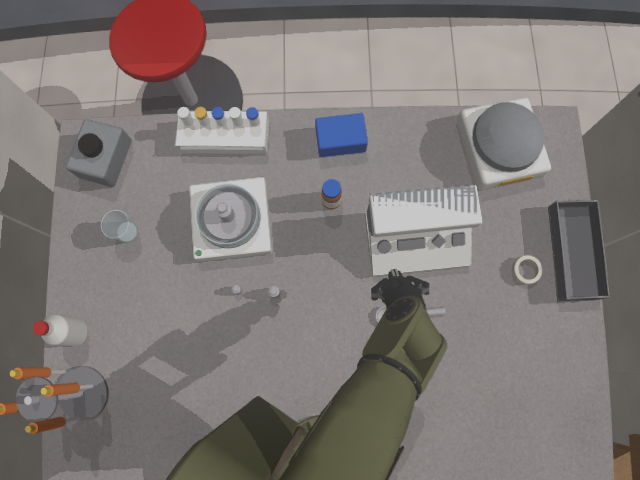

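The weight stands in the pan at (225,212). All four keys are out, everything else is where it was, and the arm is clear. Handing in.

```bash
python3 -c "
from station import arm
print(arm.sign_off())"
```

```text
the job is handed in; nothing more can be done
None
```

I did the whole calibration in the order asked and handed it in at about 22 s, inside the 72 s limit. The sign-off gave no verdict.

- **Keys:** I pressed the bar, then the square, then the round key, each to its stop and let out again. The normal force at the stop was well over the 5 N spring force: about 73 N on the bar, 27 N on the square and at least 16 N on the round. The diamond key was not pressed.
- **Weight:** I set the largest weight down until it touched the pan, then let it go, before pressing the round key. The last top view shows it standing upright. Its knob is within about 2 mm of the pan centre by both the wrist and the top camera.
- **Rest of the scene:** In the last view the two smaller weights and the other things look unmoved. The spoon is partly hidden by the arm, but the arm never went near it. The arm was clear of everything, with only sensor noise on the wrist force.

**Disagreements and rough spots:**
- The bar press was harder than needed. It stayed under the 120 N wrist limit and was made with the fingertips, not the gripper's body.
- The square press showed about 10 N sideways along the row at the stop.
- The top and wrist cameras differed by 2–3 mm on the key positions, so I used the average.
- On the first approach the last joint hit its range limit, so I turned the gripper half round and carried on.

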